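# Clamp a sieve stack: run the round nut down its stud until it bites

### The arm

A 6-joint arm with a two-finger parallel gripper is mounted at the origin on the work surface. World frame = base frame: x ahead of the robot, y to its left, z up, the work surface at z = 0. Lengths are in m, angles in rad, forces in N, time in s.
With the tool pointing down it reaches from about 0.325 to 0.775 m from the base axis. Payload 5.5 kg.
Tool frame: the origin (TCP) lies at the very end of the fingers, on their centre line; the grasp point (between the pads) lies 19 mm behind it; z points along the fingers, y is the line along which they close (so a half turn about z gives the same grasp; the last joint's range is limited). The gripper opens to 88 mm and grips with 3 to 60 N. Pads are 20 mm wide; open, the fingers measure 115 mm over their backs; the gripper's body (75 mm by 178 mm) begins 61 mm behind the grasp point.
Start: joints at [-1.295, 0.091, 1.231, -0, 1.82, -0.057], TCP at [0.196, -0.567, 0.183] pointing down, gripper open.
Joint ranges: [-2.87, 2.87], [-0.86, 2.18], [0.17, 2.46], [-1.51, 4.65], [0.06, 2.69], [-2.65, 2.65]. Speed limits (rad/s): [2.57, 2.57, 3.01, 3.14, 3.14, 3.14].

### API

Orientations are given as [roll, pitch, yaw] about the fixed x, y, z axes, in that order (R = Rz(yaw) Ry(pitch) Rx(roll)).
In Python, from plant import robot, viewer gives the robot as it stands. The module is installed in compiled form; this text tells all that it offers.
- The arm moves only by the shell command python3 -m handwheel 'ROWS' [FORCE]. ROWS is JSON, one flat list of numbers, 7 for each row, row after row: the shift along the tool's x, y, z in mm, then the turn, a rotation vector about the tool's x, y, z in degrees, then the opening, from 0 (shut) to 1 (fully open). In form: [tx, ty, tz, rx, ry, rz, hand, tx, ty, tz, rx, ry, rz, hand, ...]. A call has 1 to 20 rows; each row is the pose to reach, as a shift and turn from the pose commanded when the call began, along the tool's axes at that moment; what a row does not reach only later rows make up. A row lasts 1/10 s, in which the tool goes at most 50 mm and 8.59 degrees, less where a joint would pass 70% of its speed; a pose out of reach is approached as far as the arm can. A call with a gripper value outside its range is refused whole. The fingers move at their own pace and stop on an object; FORCE is the grip in N (left out, the last holds). Time passes only in rows, so rows that repeat a pose let the fingers close. It gives the time, the measured TCP pose, the force, the opening and the grip force at its end, in the units of the state.
- robot.get_state(): the state, without advancing time (a new reading comes with each control period).
- viewer.snapshot(name): name is "side" or "top" or "wrist"; returns (picture, depth): 480x640x3 uint8, red, green, blue; 480x640 float32, m along the optical axis (not along the pixel's ray), 0 where there is no reading.
- viewer.get_calibration(name): a dict with "fx", "fy", "cx", "cy" (pixels), "pose" (4x4, takes a point from camera to world coordinates). Camera axes: x right, y up, looking along -z (the intrinsics and any distortion apply to the point x, -y, -z); pixel columns grow to the right and rows downward; lengths in m; the calibration is good to about 2 mm. The wrist camera is an equidistant fisheye: a pixel r from the principal point sees the ray r / f radians off the axis. A picture is of the moment at which its call begins: read the wrist's pose just before it. get_calibration takes no time and is no camera call; for the wrist camera it gives the pose at the moment of the call.
- robot.sign_off(): hands the job in; it is judged then, once.
Trained networks look in the newest picture that a camera, given by its name, has taken for a name from the list of things; names that differ only in an ending like _2 or _b are one class to them, and where a whole thing is asked for, a point or a joint stands for the part that bears it (a point fixed in the world has none). Each returns a list of dicts, best first, with "p" (0 to 1); they miss things now and then, are a little off and sometimes report something else, mostly with a low value. They report only what shows in the picture. A call takes as long as a camera call. They do not tell look-alikes from the thing itself.
- viewer.recognise(camera, label): "bbox" ([left, top, right, bottom] in pixels, round what is visible of it).
The state is a dict: "t": time; "joint_pos": joint angles; "dq": joint speeds; "effort": joint torques, N m; "eef_pos": TCP position; "tool_rot": TCP orientation; "ft_force": force on the tool from outside, world axes, zero at the start; "ft_torque": the same for the moment, N m; "finger_gap": finger opening in m; "finger_force": force on a finger pad.
Only numpy, scipy, OpenCV 4.12 (cv2) and the standard library are available. Lean on these libraries where they do the work, as an engineer would, in place of code of your own. Each camera call takes 0.05 s, during which the arm holds its last target. There are 200 camera calls.

### The job

The sieve stack on the shaker still lacks one clamp nut. Take the round knurled nut from the bench, set it level over the free stud without forcing it, and screw it down clockwise - it takes between half a turn and two turns or a little over, so count them - until you feel it come up against the clamp bar; then nip it up about an eighth of a turn more and let go, so that the thread alone keeps the bar pressed. Never lean on the stud or the bar or over-tighten, and leave the sample jar and the sieve brush alone.

Things in the scene. Friction and masses are not known exactly. Their poses are not given: they have to be found in the camera images.
- nut: The loose steel nut: a round knurled ring 50 mm in diameter, 30 mm tall, about 0.24 kg, standing on the bench on its flat foot. Origin: centre of the foot, z up along the bore. Bore 33 mm at the foot, a coarse right-hand thread from 3 to 23 mm up (crests 21.4 mm clear), then a plain 21.4 mm hole. Grip it across any diameter 20 mm above the foot; fingers open to 70 mm turn freely round it.
- stud_tip (a point): Centre of the top of the free stud, the upright steel rod in the bar's open fork. The end is a cone (12 mm wide, 20 mm wide 6 mm lower), then a smooth 20 mm rod down to 33 mm below the tip, where the 29 mm thread begins: right-hand, 8 mm a turn (clockwise from above lowers the nut), 0.6 mm axial play. The nut slides over the smooth part with 0.7 mm play all round; z is up.
- clamp_bar: Aluminium bar 54 mm wide across the lid, held at one end by a tight nut; an open fork at the other goes round the free stud, its top (the nut's seat) 48 to 52 mm below the tip as the bar happens to lie. Origin: top face at the tight nut; y to the fork, 236 mm off. A rubber pad bears on the lid: the fork gives 1 mm per 12 N. The nut turns freely under 0.05 N m; 10 N on the bar adds about 0.1.
- shaker: The sieve shaker, fixed to the bench: white base 260 x 290 mm, 90 mm high, a stack of round 200 mm sieves and a lid up to 188 mm. Origin: centre of its underside; the free stud stands 118 mm along +y, the one with the tight nut along -y; both tops are 256 mm up. Slid on, the nut first rests on the thread's start with its foot 35 to 44 mm below the tip, as the threads happen to meet.
- sample_jar: Glass sample jar with a white cap, 68 mm in diameter, 100 mm tall, loose, a bystander. Origin: centre of its underside.
- sieve_brush: Sieve brush 180 mm long with a wooden handle lying on the bench, loose, a bystander. Origin: middle of its underside; x along it.
Mind the look-alikes: they are no part of the job. Of the things like the nut, leave any that is green; of the rest the smaller one is meant.

How it is judged:
By the outcome, as a careful person would: the job done as asked, in the order asked, and still so for the second after the job is handed in, with the robot touching nothing.
It also fails if it takes over 72 s, if anything falls off the work surface, if the arm or the gripper's body presses on something with over 40 N, if the wrist force passes 120 N, or if a joint passes its speed limit or range.

## Working session

There is one attempt and no reset: what is moved stays moved. The work goes in short steps, Python scripts to look and compute and a shell command to move; the robot and the scene stay as the last step left them, time stands still between calls to the robot, and variables do not carry over. Pictures are saved under pics/ and viewed, at most 10 in all, crops included, and the job is handed in when it is done.

```bash
mkdir -p pics; cat > h.py <<'E'
import numpy as np, cv2
from plant import robot, viewer
def snap(n,f=None):
    c=viewer.get_calibration(n); p,d=viewer.snapshot(n)
    if f: cv2.imwrite('pics/'+f,p[:,:,::-1])
    return c,p,d
def pts(c,d):
    v,u=np.mgrid[:480,:640]
    P=np.stack([(u-c['cx'])/c['fx']*d,-(v-c['cy'])/c['fy']*d,-d],-1)
    T=np.array(c['pose']); W=P@T[:3,:3].T+T[:3,3]; W[d<=0]=np.nan
    return W
E
python3 - <<'E'
from h import *
s=robot.get_state(); print({k:np.round(v,3) for k,v in s.items()})
for n in('top','side'):
    c,p,d=snap(n,n+'1.png'); print(n,{k:(np.round(v,3).tolist()) for k,v in c.items()})
    W=pts(c,d)
    for l in('nut','clamp_bar','shaker','sample_jar','sieve_brush','stud_tip'):
        for r in viewer.recognise(n,l)[:4]:
            b=r['bbox'];u,v=int((b[0]+b[2])/2),int((b[1]+b[3])/2)
            print(l,round(r['p'],2),np.round(b),np.round(W[v,u],3))
a=cv2.imread('pics/top1.png')
E
```

```text
{'t': np.float64(0.0), 'joint_pos': array([-1.295,  0.092,  1.232,  0.   ,  1.82 , -0.057]), 'dq': array([-0.002,  0.   ,  0.001, -0.002,  0.001,  0.003]), 'effort': array([ 0.0000e+00, -4.4645e+01, -4.0644e+01,  7.0000e-02,  2.9000e-02,
       -0.0000e+00]), 'eef_pos': array([ 0.196, -0.567,  0.182]), 'tool_rot': array([-3.14 , -0.   ,  0.333]), 'ft_force': array([ 0.241, -0.929, -0.23 ]), 'ft_torque': array([ 0.017, -0.067,  0.002]), 'finger_force': np.float64(0.0), 'finger_gap': np.float64(0.088)}
top {'fx': 577.983, 'fy': 577.983, 'cx': 316.111, 'cy': 242.532, 'pose': [[0.011, 0.999, -0.04, 0.415], [-1.0, 0.01, -0.012, -0.154], [-0.012, 0.04, 0.999, 1.671], [0.0, 0.0, 0.0, 1.0]]}
nut 0.85 [388. 241. 417. 266.] [ 0.454 -0.381  0.007]
nut 0.73 [341. 212. 359. 234.] [ 0.539 -0.229  0.001]
nut 0.52 [364. 234. 385. 248.] [ 0.488 -0.302 -0.002]
clamp_bar 0.63 [182. 190. 296. 248.] [0.534 0.063 0.203]
shaker 0.61 [181. 166. 305. 283.] [0.519 0.053 0.204]
sample_jar 0.55 [441. 190. 469. 213.] [ 0.594 -0.508  0.105]
sieve_brush 0.75 [451. 258. 468. 325.] [ 0.347 -0.542  0.018]
stud_tip 0.87 [178. 164. 308. 281.] [0.524 0.05  0.203]
side {'fx': 620.292, 'fy': 620.292, 'cx': 324.535, 'cy': 247.702, 'pose': [[-0.808, 0.38, -0.45, -0.106], [-0.589, -0.54, 0.602, 0.639], [-0.014, 0.751, 0.66, 1.035], [0.0, 0.0, 0.0, 1.0]]}
nut 0.93 [350. 251. 370. 273.] [ 0.494 -0.302  0.012]
nut 0.84 [310. 256. 333. 283.] [ 0.54  -0.21   0.031]
nut 0.67 [374. 232. 404. 262.] [ 0.445 -0.354  0.048]
clamp_bar 0.74 [159. 258. 308. 333.] [0.519 0.092 0.209]
clamp_bar 0.71 [347. 249. 371. 273.] [ 0.496 -0.302  0.011]
shaker 0.59 [152. 238. 337. 427.] [0.461 0.131 0.18 ]
sample_jar 0.68 [356. 173. 384. 211.] [ 0.585 -0.488  0.074]
stud_tip 0.97 [153. 238. 335. 429.] [0.455 0.135 0.185]
```

```bash
python3 - <<'E'
import cv2
a=cv2.imread('pics/top1.png')[150:350,150:480]; b=cv2.imread('pics/side1.png')[160:440,130:430]
cv2.imwrite('pics/t.png',cv2.resize(a,None,fx=2.4,fy=2.4,interpolation=2)); cv2.imwrite('pics/s.png',cv2.resize(b,None,fx=2.1,fy=2.1,interpolation=2))
E
```

```text
(no output)
```

View pics/t.png

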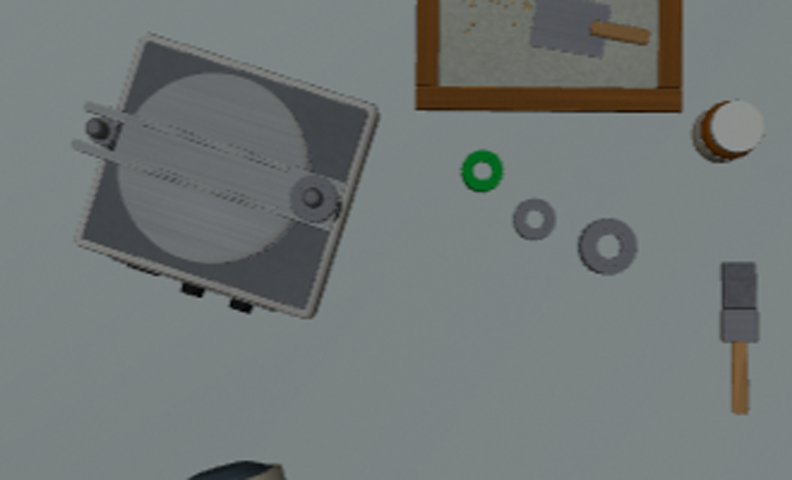

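View pics/s.png

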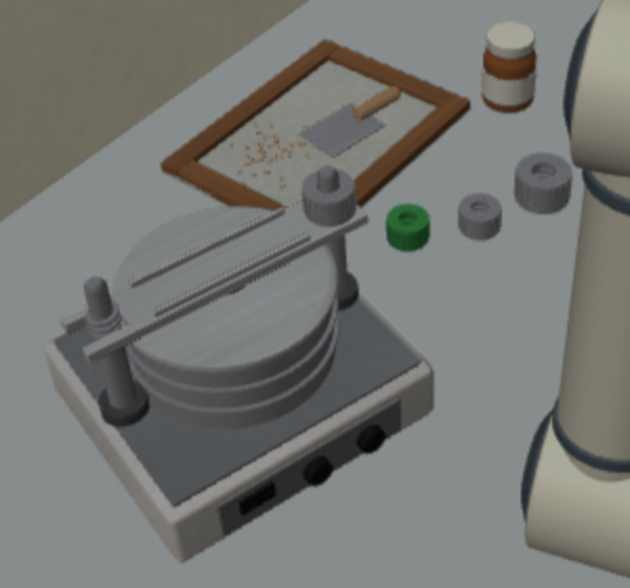

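The top view shows three candidates: green ring at (351,221), small steel ring at (372,241) and large steel ring at (403,253). Green is excluded, so I want the smaller steel one at (372,241). The free stud is in the open fork, at about (190,203) in top and (176,295) in side.

```bash
cat >> h.py <<'E'
from scipy.spatial.transform import Rotation as Ro
def ray(c,u,v,z):
    T=np.array(c['pose']); r=T[:3,:3]@np.array([(u-c['cx'])/c['fx'],-(v-c['cy'])/c['fy'],-1]); o=T[:3,3]
    return o+r*(z-o[2])/r[2]
def wpts(c,d):
    v,u=np.mgrid[:480,:640]; x=(u-c['cx'])/c['fx']; y=(v-c['cy'])/c['fy']; th=np.hypot(x,y); s=np.where(th>0,np.tan(np.minimum(th,1.5))/np.maximum(th,1e-9),1)
    P=np.stack([x*s*d,-y*s*d,-d],-1); T=np.array(c['pose']); W=P@T[:3,:3].T+T[:3,3]; W[d<=0]=np.nan
    return W
def wpix(c,X):
    T=np.array(c['pose']); p=(np.asarray(X)-T[:3,3])@T[:3,:3]; x,y,z=p[...,0],-p[...,1],-p[...,2]
    r=np.hypot(x,y); th=np.arctan2(r,z); return np.stack([c['cx']+c['fx']*th*x/r,c['cy']+c['fy']*th*y/r],-1)
def go(x,yaw=None,s=None):
    s=s or robot.get_state(); R=Ro.from_euler('xyz',s['tool_rot']); 
    t=R.inv().apply(np.array(x)-s['eef_pos'])*1000
    j=s['joint_pos']; cy=s['tool_rot'][2]
    print('shift',np.round(t,1),'rz per yaw:',None if yaw is None else np.round(np.degrees(-(yaw-cy)),1),'tcp',np.round(s['eef_pos'],4),np.round(s['tool_rot'],4),'j6',round(j[5],3),'t',s['t'])
E
python3 - <<'E'
from h import *
c=viewer.get_calibration('top'); cs=viewer.get_calibration('side')
print('stud',ray(c,190.4,203.3,.256),ray(cs,176.5,295,.256)); print('tight',ray(c,280.5,232,.256))
print('nut',ray(c,372.5,241,.03),ray(cs,360,256,.03))
go([.49,-.302,.17],np.radians(58))
E
```

```text
stud [0.56525243 0.17356799 0.256     ] [0.56425919 0.18066136 0.256     ]
tight [ 0.49668093 -0.04949498  0.256     ]
nut [ 0.48669983 -0.29446953  0.03      ] [ 0.49140037 -0.30215476  0.03      ]
shift [ 364.5 -154.5   12.9] rz per yaw: -38.9 tcp [ 0.196  -0.5671  0.1829] [ 3.1415 -0.      0.3328] j6 -0.057 t 0.7
```

```bash
python3 -m handwheel '[364,-154,0,0,0,-38.9,1,364,-154,0,0,0,-38.9,1,364,-154,0,0,0,-38.9,1,364,-154,0,0,0,-38.9,1,364,-154,0,0,0,-38.9,1,364,-154,0,0,0,-38.9,1,364,-154,0,0,0,-38.9,1,364,-154,0,0,0,-38.9,1,364,-154,0,0,0,-38.9,1,364,-154,0,0,0,-38.9,1,364,-154,0,0,0,-38.9,1,364,-154,0,0,0,-38.9,1,364,-154,0,0,0,-38.9,1,364,-154,0,0,0,-38.9,1]' 20
python3 - <<'E'
from h import *
go([.49,-.302,.17],np.radians(58))
c,p,d=snap('wrist','w1.png'); W=wpts(c,d)
print({k:(np.round(v,3).tolist()) for k,v in c.items()})
for r in viewer.recognise('wrist','nut')[:4]: 
    b=np.array(r['bbox']).astype(int); print(r['p'],b); w=W[b[1]:b[3],b[0]:b[2]].reshape(-1,3); m=w[w[:,2]>.024]; print(len(m),np.nanmedian(m,0),m.min(0) if len(m) else '',m.max(0) if len(m) else '')
E
```

```text
t: 2.1
eef_pos: [0.4891, -0.3034, 0.1829]
tool_rot: [3.141, 0.0, 1.01]
ft_force: [0.3, -0.1, -0.3]
finger_gap: 0.0876
finger_force: 0.0
shift [ 1.7 -0.  12.9] rz per yaw: -0.1 tcp [ 0.4891 -0.3034  0.1829] [3.1414e+00 1.0000e-04 1.0102e+00] j6 -0.054 t 2.1
{'fx': 371.648, 'fy': 371.648, 'cx': 319.452, 'cy': 245.841, 'pose': [[0.847, 0.511, 0.146, 0.529], [-0.531, 0.814, 0.233, -0.239], [0.0, -0.275, 0.961, 0.384], [0.0, 0.0, 0.0, 1.0]]}
0.81 [288 186 342 234]
1597 [ 0.49046538 -0.29176848  0.02926655] [ 0.46447538 -0.31745086  0.02415182] [ 0.51402887 -0.2682388   0.03154538]
0.79 [300 261 364 329]
2765 [ 0.45930656 -0.3747807   0.03936329] [ 0.42412656 -0.41202224  0.02401061] [ 0.49133759 -0.34551514  0.04183576]
0.74 [301  94 354 154]
1660 [ 0.5456148  -0.22987173  0.02932843] [ 0.52157308 -0.25561866  0.02404036] [ 0.57090493 -0.20603358  0.0320481 ]
```

View pics/w1.png

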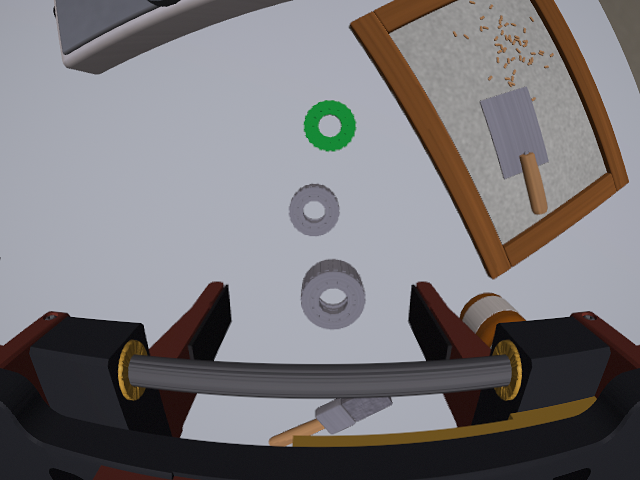

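Three candidates in the wrist view: green (330,126), small steel (314,210) and large steel (333,295). The one at (314,210) is the target, 50 mm wide and 30 mm high. I'll centre the grip on two axes: close gently, reopen, turn 90°, then close firmly.

```bash
python3 -m handwheel '[8.5,-5.5,40,0,0,0,1,8.5,-5.5,80,0,0,0,0.9,8.5,-5.5,120,0,0,0,0.9,8.5,-5.5,150,0,0,0,0.9,8.5,-5.5,170,0,0,0,0.9,8.5,-5.5,180,0,0,0,0.9,8.5,-5.5,180,0,0,0,0.9,8.5,-5.5,180,0,0,0,0.4,8.5,-5.5,180,0,0,0,0.4,8.5,-5.5,180,0,0,0,0.4,8.5,-5.5,180,0,0,0,0.4,8.5,-5.5,180,0,0,0,0.4,8.5,-5.5,180,0,0,0,0.4]' 4
python3 - <<'E'
from h import *
go([.4895,-.2925,.003],np.radians(58))
s=robot.get_state(); print(s['finger_gap'],s['finger_force'],np.round(s['ft_force'],2))
c,p,d=snap('wrist','w2.png')
E
```

```text
t: 3.5
eef_pos: [0.4896, -0.2926, 0.003]
tool_rot: [3.141, 0.0, 1.012]
ft_force: [-0.8, -0.5, -0.4]
finger_gap: 0.0363
finger_force: 0.0
shift [-0.  -0.2  0. ] rz per yaw: -0.0 tcp [ 0.4896 -0.2926  0.003 ] [3.1413 0.     1.0117] j6 -0.039 t 3.5
0.03634449217312951 0.0 [-0.76 -0.53 -0.44]
```

View pics/w2.png

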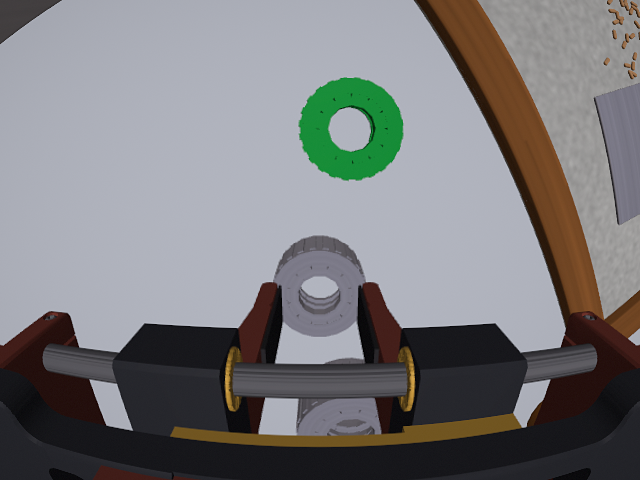

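```bash
python3 - <<'E'
from h import *
s=robot.get_state()
c,p,d=snap('wrist'); W=wpts(c,d)
print('tcp pix',wpix(c,s['eef_pos']),'grasp pix',wpix(c,s['eef_pos']+np.array([0,0,.019])))
for r in viewer.recognise('wrist','nut')[:4]:
    b=np.array(r['bbox']).astype(int); print(r['p'],b); w=W[b[1]:b[3],b[0]:b[2]].reshape(-1,3); m=w[(w[:,2]>.024)&(w[:,2]<.034)]; print(len(m),np.median(m,0),m.min(0),m.max(0))
print('px',[(q,np.round(W[q[1],q[0]],4)) for q in[(320,265),(320,325),(288,290),(352,290),(272,290),(372,292)]])
E
```

```text
tcp pix [319.55261353 275.92079658] grasp pix [319.56144607 288.51732786]
0.88 [274 236 366 336]
5074 [ 0.49044815 -0.29080209  0.02924937] [ 0.46453471 -0.31776697  0.02401844] [ 0.51392081 -0.26778233  0.03137474]
0.87 [296 361 377 434]
184 [ 0.44451457 -0.35249676  0.03033477] [ 0.43106429 -0.39674669  0.02400746] [ 0.46892309 -0.34632213  0.03399958]
0.71 [297  76 402 182]
6790 [ 0.54562728 -0.23015254  0.02934115] [ 0.52081933 -0.2555483   0.0240055 ] [ 0.57107022 -0.20555515  0.03179955]
px [((320, 265), array([ 0.4983, -0.279 ,  0.0304])), ((320, 325), array([ 0.4802, -0.308 ,  0.0291])), ((288, 290), array([ 0.4772, -0.2821,  0.0295])), ((352, 290), array([ 0.5048, -0.2994,  0.0295])), ((272, 290), array([ 0.4779, -0.2713,  0.0524])), ((372, 292), array([ 0.5154, -0.2947,  0.0547]))]
```

```bash
python3 -m handwheel '[0,0,0,0,0,0,0.4,0,0,0,0,0,0,0.4,0,0,0,0,0,0,0.4]' 8
python3 - <<'E'
from h import *
c,p,d=snap('wrist'); W=wpts(c,d)
cv2.imwrite('pics/w3.png',cv2.resize(p[200:420,200:440,::-1],None,fx=2.5,fy=2.5))
print([np.round(W[v,u],4) for v in(300,310) for u in range(250,390,5)])
E
```

```text
t: 3.95
eef_pos: [0.4896, -0.2925, 0.0028]
tool_rot: [-3.142, -0.0, 1.012]
ft_force: [-0.8, 0.4, 0.8]
finger_gap: 0.0349
finger_force: 0.0
[array([ 0.4444, -0.2847, -0.0007]), array([ 0.4471, -0.2863, -0.0007]), array([ 0.4744, -0.2696,  0.0623]), array([ 0.4762, -0.2706,  0.0625]), array([ 0.4779, -0.2718,  0.0621]), array([ 0.4787, -0.2738,  0.0593]), array([ 0.4787, -0.2768,  0.0536]), array([ 0.473 , -0.2856,  0.0303]), array([ 0.4751, -0.2871,  0.03  ]), array([ 0.4768, -0.2889,  0.0285]), array([ 0.4781, -0.2915,  0.0252]), array([ 0.4767, -0.2976,  0.012 ]), array([ 0.4776, -0.3011,  0.0065]), array([ 0.4801, -0.3026,  0.0066]), array([ 0.4826, -0.3042,  0.0065]), array([ 0.4853, -0.3053,  0.0077]), array([ 0.4878, -0.3067,  0.008 ]), array([ 0.4916, -0.3055,  0.0147]), array([ 0.4966, -0.3011,  0.0289]), array([ 0.4988, -0.3025,  0.0289]), array([ 0.5012, -0.3034,  0.0301]), array([ 0.5032, -0.3051,  0.0292]), array([ 0.5095, -0.2935,  0.0584]), array([ 0.5116, -0.2937,  0.0604]), array([ 0.5136, -0.2941,  0.0622]), array([ 0.5154, -0.2951,  0.0625]), array([ 0.5172, -0.2962,
[... 361 characters left out ...]
-0.292 ,  0.0296]), array([ 0.4742, -0.2931,  0.0302]), array([ 0.4763, -0.2947,  0.0297]), array([ 0.4783, -0.2962,  0.0292]), array([ 0.48  , -0.2983,  0.0275]), array([ 0.4814, -0.3009,  0.0243]), array([ 0.4834, -0.3028,  0.0232]), array([ 0.4857, -0.3042,  0.0234]), array([ 0.4889, -0.3039,  0.0274]), array([ 0.4916, -0.3044,  0.0295]), array([ 0.4938, -0.3057,  0.0297]), array([ 0.4959, -0.3074,  0.0289]), array([ 0.4982, -0.3087,  0.0293]), array([ 0.5003, -0.3103,  0.0287]), array([ 0.5073, -0.2971,  0.0596]), array([ 0.5104, -0.2938,  0.0688]), array([ 0.5124, -0.2939,  0.071 ]), array([ 0.514 , -0.2953,  0.0704]), array([ 0.516, -0.295,  0.073]), array([ 0.5177, -0.296 ,  0.0733])]
```

View pics/w3.png

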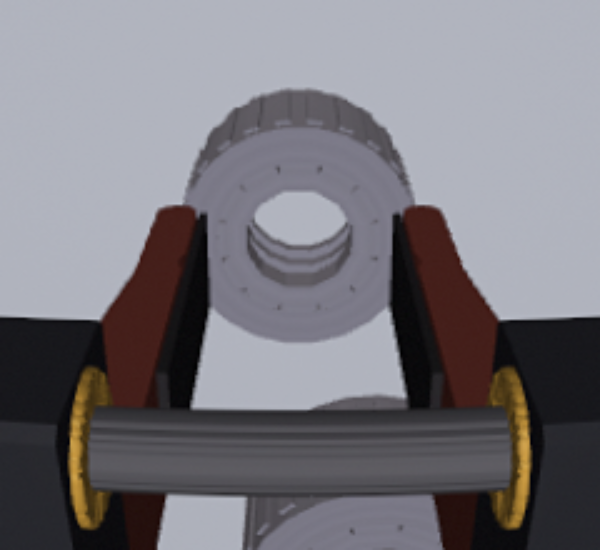

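```bash
python3 - <<'E'
from h import *
c,p,d=snap('side'); W=pts(c,d)
cv2.imwrite('pics/s2.png',cv2.resize(p[170:300,300:440,::-1],None,fx=4.2,fy=4.2,interpolation=2))
cw,pw,dw=snap('wrist'); Ww=wpts(cw,dw)
for u in(266,272,278):print(u,[(v,np.round(Ww[v,u],3).tolist()) for v in range(276,300,3)])
E
```

```text
266 [(276, [0.462, -0.277, 0.0]), (279, [0.461, -0.279, -0.0]), (282, [0.46, -0.28, -0.001]), (285, [0.475, -0.27, 0.046]), (288, [0.475, -0.27, 0.049]), (291, [0.476, -0.27, 0.054]), (294, [0.476, -0.27, 0.056]), (297, [0.476, -0.271, 0.06])]
272 [(276, [0.465, -0.279, -0.001]), (279, [0.464, -0.28, -0.0]), (282, [0.477, -0.271, 0.042]), (285, [0.478, -0.271, 0.047]), (288, [0.478, -0.271, 0.05]), (291, [0.478, -0.272, 0.053]), (294, [0.478, -0.272, 0.056]), (297, [0.478, -0.272, 0.059])]
278 [(276, [0.477, -0.273, 0.03]), (279, [0.476, -0.275, 0.029]), (282, [0.475, -0.276, 0.03]), (285, [0.48, -0.272, 0.047]), (288, [0.48, -0.273, 0.049]), (291, [0.479, -0.274, 0.048]), (294, [0.479, -0.274, 0.053]), (297, [0.48, -0.274, 0.056])]
```

View pics/s2.png

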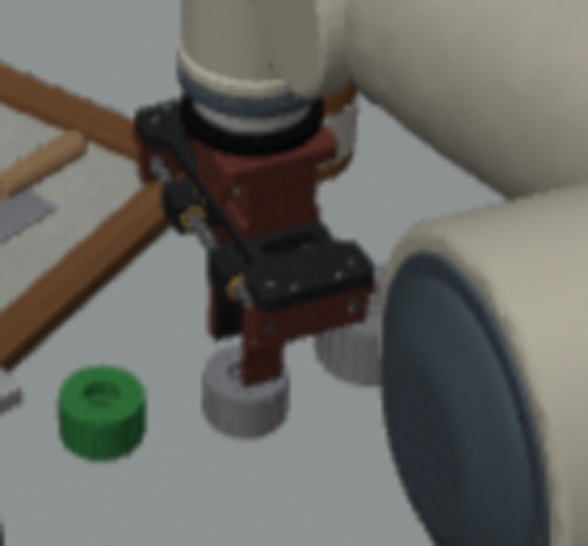

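The fingertips are hovering about 10 mm above the nut. Wrist depth puts them at z≈0.042 while the reported TCP z is 0.003, so the real tips end about 39 mm short of the reported TCP. I'll correct for that offset from here on. First: open, then descend carefully.

```bash
python3 -m handwheel '[0,0,0,0,0,0,0.9,0,0,0,0,0,0,0.9,0,0,0,0,0,0,0.9,0,0,0,0,0,0,0.9,0,0,8,0,0,0,0.9,0,0,16,0,0,0,0.9,0,0,24,0,0,0,0.9,0,0,30,0,0,0,0.9,0,0,34,0,0,0,0.9,0,0,36,0,0,0,0.9,0,0,36,0,0,0,0.9]' 4
python3 - <<'E'
from h import *
cw,pw,dw=snap('wrist'); Ww=wpts(cw,dw)
for u in(200,210,216,222,420,428,436):
  z=[(v,np.round(Ww[v,u],3).tolist()) for v in range(276,300,2) if Ww[v,u,2]>.003]; print(u,z[:2])
E
```

```text
t: 5.2
eef_pos: [0.4894, -0.2924, -0.0335]
tool_rot: [-3.141, -0.0, 1.012]
ft_force: [0.7, -0.8, 0.4]
finger_gap: 0.079
finger_force: 0.0
200 []
210 [(294, [0.455, -0.257, 0.021]), (296, [0.455, -0.257, 0.024])]
216 [(286, [0.455, -0.257, 0.012]), (288, [0.455, -0.258, 0.014])]
222 [(282, [0.456, -0.258, 0.007]), (284, [0.457, -0.258, 0.009])]
420 [(282, [0.536, -0.308, 0.007]), (284, [0.536, -0.308, 0.009])]
428 [(294, [0.536, -0.308, 0.022]), (296, [0.536, -0.307, 0.024])]
436 []
```

```bash
python3 -m handwheel '[0,0,1.5,0,0,0,0.9,0,0,3,0,0,0,0.4,0,0,3,0,0,0,0.4,0,0,3,0,0,0,0.4,0,0,3,0,0,0,0.4,0,0,3,0,0,0,0.4,0,0,3,0,0,0,0.4]' 4
```

```text
t: 5.95
eef_pos: [0.4896, -0.2925, -0.0361]
tool_rot: [3.141, -0.0, 1.012]
ft_force: [-0.4, 0.4, 0.6]
finger_gap: 0.0499
finger_force: 4.0
```

Gap is 50 mm, so the nut is between the fingers. Now open, turn −90°, and grip firmly.

```bash
python3 -m handwheel '[0,0,0,0,0,0,0.7,0,0,0,0,0,0,0.7,0,0,0,0,0,-8.5,0.7,0,0,0,0,0,-17,0.7,0,0,0,0,0,-25.5,0.7,0,0,0,0,0,-34,0.7,0,0,0,0,0,-42.5,0.7,0,0,0,0,0,-51,0.7,0,0,0,0,0,-59.5,0.7,0,0,0,0,0,-68,0.7,0,0,0,0,0,-76.5,0.7,0,0,0,0,0,-85,0.7,0,0,0,0,0,-90,0.7,0,0,0,0,0,-90,0.7,0,0,0,0,0,-90,0.4,0,0,0,0,0,-90,0.4,0,0,0,0,0,-90,0.4,0,0,0,0,0,-90,0.4]' 4
python3 -m handwheel '[0,0,0,0,0,0,0.4,0,0,0,0,0,0,0.4,0,0,-30,0,0,0,0.4,0,0,-80,0,0,0,0.4,0,0,-130,0,0,0,0.4,0,0,-180,0,0,0,0.4,0,0,-230,0,0,0,0.4,0,0,-280,0,0,0,0.4,0,0,-300,0,0,0,0.4,0,0,-300,0,0,0,0.4]' 40
python3 - <<'E'
from h import *
s=robot.get_state();print(np.round(s['joint_pos'],3),np.round(s['ft_force'],2),np.round(s['ft_torque'],3))
go([.565,.177,.27],None)
c,p,d=snap('wrist','w4.png'); print(viewer.recognise('wrist','nut')[:2])
E
```

```text
t: 7.75
eef_pos: [0.4895, -0.2926, -0.0362]
tool_rot: [-3.141, -0.0, 2.582]
ft_force: [0.2, -0.1, 0.4]
finger_gap: 0.0499
finger_force: 4.0
t: 8.75
eef_pos: [0.4906, -0.293, 0.268]
tool_rot: [-3.141, 0.007, 2.583]
ft_force: [0.2, -1.6, -2.5]
finger_gap: 0.0497
finger_force: 40.0
[-0.598  0.041  1.13   0.     1.963 -1.61 ] [ 0.21 -1.57 -2.49] [-0.035 -0.139 -0.011]
shift [186.1 438.   -3.3] rz per yaw: None tcp [ 0.4906 -0.293   0.268 ] [-3.1415  0.007   2.5826] j6 -1.61 t 8.75
[{'bbox': [217.9, 190.7, 271.0, 245.6], 'p': 0.93}, {'bbox': [363.2, 190.7, 406.4, 236.4], 'p': 0.9}]
```

```bash
python3 -m handwheel '[199,496,0,0,0,-102,0.4,199,496,0,0,0,-102,0.4,199,496,0,0,0,-102,0.4,199,496,0,0,0,-102,0.4,199,496,0,0,0,-102,0.4,199,496,0,0,0,-102,0.4,199,496,0,0,0,-102,0.4,199,496,0,0,0,-102,0.4,199,496,0,0,0,-102,0.4,199,496,0,0,0,-102,0.4,199,496,0,0,0,-102,0.4,199,496,0,0,0,-102,0.4,199,496,0,0,0,-102,0.4,199,496,0,0,0,-102,0.4,199,496,0,0,0,-102,0.4,199,496,0,0,0,-102,0.4,199,496,0,0,0,-102,0.4,199,496,0,0,0,-102,0.4]' 40
python3 - <<'E'
from h import *
go([.565,.177,.264],np.radians(250))
c,p,d=snap('wrist','w5.png'); W=wpts(c,d)
print('stud pix',wpix(c,[.565,.177,.256]))
E
```

```text
t: 10.65
eef_pos: [0.584, 0.2331, 0.2641]
tool_rot: [-3.141, 0.0, -1.922]
ft_force: [-0.0, -0.0, -2.3]
finger_gap: 0.0495
finger_force: 40.0
shift [59.2 -1.4  0.1] rz per yaw: -360.1 tcp [0.584  0.2331 0.2641] [-3.1412e+00  3.0000e-04 -1.9217e+00] j6 -2.465 t 10.65
stud pix [316.89144266 170.41235779]
```

View pics/w5.png

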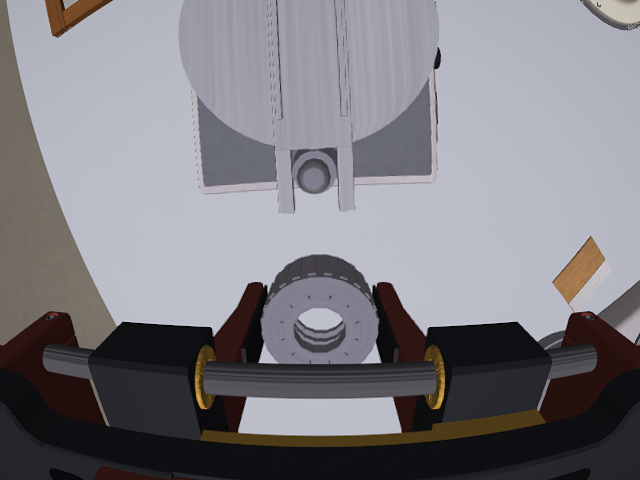

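```bash
cat > m.py <<'E'
from h import *
from scipy.optimize import least_squares
def fit(q):
    r=least_squares(lambda a:np.hypot(q[:,0]-a[0],q[:,1]-a[1])-a[2],[*q.mean(0),.01],loss='soft_l1',f_scale=.0005); return r.x,np.std(r.fun)
s=robot.get_state(); c,p,d=snap('wrist'); W=wpts(c,d); e=s['eef_pos']
R=Ro.from_euler('xyz',s['tool_rot'])
S=W[140:215,285:345].reshape(-1,3); z=np.nanpercentile(S[:,2],99.5); S=S[S[:,2]>.19]
top=S[S[:,2]>.2535]; print('stud zmax',z,len(top),'centroid',top.mean(0),'mid',(top.min(0)+top.max(0))/2)
for h in(.002,.004,.006,.008,.012): # slices
    q=S[abs(S[:,2]-(.256-h))<.0008][:,:2]; print(h,len(q),fit(q) if len(q)>8 else '')
T=R.inv().apply(W.reshape(-1,3)-e).reshape(480,640,3)*1000
zt=-66; m=(abs(T[...,2]-zt)<2.5)&(np.hypot(T[...,0],T[...,1])<28)
print('ring z med',np.median(T[...,2][m]),m.sum())
M=m.astype(np.uint8); cs,hh=cv2.findContours(M,cv2.RETR_CCOMP,cv2.CHAIN_APPROX_NONE)
for k,h in zip(cs,hh[0]):
    if len(k)>40:
        q=T[k[:,0,1],k[:,0,0]][:,:2]; print('contour',len(q),'hole' if h[3]>=0 else 'outer',fit(q))
E
python3 m.py
```

```text
stud zmax 0.25648334993067284 475 centroid [0.56831026 0.18003545 0.25513606] mid [0.56819626 0.17990515 0.25556571]
0.002 190 (array([0.5682172 , 0.1801712 , 0.00636683]), np.float64(0.0015728130815716895))
0.004 160 (array([0.56838311, 0.18016334, 0.00814189]), np.float64(0.0005727724620650421))
0.006 138 (array([0.56842162, 0.18022698, 0.00928458]), np.float64(0.000431600139562185))
0.008 8 
0.012 1 
ring z med -65.50533143072904 7146
contour 511 outer (array([ 1.67512687e-01, -8.85508267e-04,  2.40997381e+01]), np.float64(2.3411277129250254))
contour 144 hole (array([-0.04941441,  0.02015228, 10.75472424]), np.float64(0.29178020281217704))
```

```bash
python3 -m handwheel '[30,-3.5,0,0,0,0,0.4,55,-3.5,0,0,0,0,0.4,55,-3.5,15,0,0,0,0.4,55,-3.5,30,0,0,0,0.4,55,-3.5,34,0,0,0,0.4,55,-3.5,34,0,0,0,0.4,55,-3.5,34,0,0,0,0.4]' 40
python3 - <<'E'
from h import *
go([.5683,.1802,.2295]); s=robot.get_state(); print(np.round(s['ft_force'],2),np.round(s['ft_torque'],3))
c,p,d=snap('wrist','w6.png'); W=wpts(c,d)
T=Ro.from_euler('xyz',s['tool_rot']).inv().apply(W.reshape(-1,3)-s['eef_pos']).reshape(480,640,3)
# anything seen through the bore
m=(np.hypot(T[...,0],T[...,1])<.011)&(T[...,2]>-.04)&(W[...,2]>.24); print(m.sum(), np.mean(W[m],0) if m.any() else '', np.std(W[m],0) if m.any() else '')
E
```

```text
t: 11.45
eef_pos: [0.5685, 0.1808, 0.2306]
tool_rot: [-3.141, 0.0, -1.92]
ft_force: [-0.1, -0.1, -1.8]
finger_gap: 0.0495
finger_force: 40.0
shift [0.7 0.  1.1] rz per yaw: None tcp [0.5685 0.1808 0.2306] [-3.1409e+00  4.0000e-04 -1.9203e+00] j6 -2.541 t 11.45
[-0.08 -0.1  -1.84] [ 0.063 -0.045 -0.022]
0
```

```bash
python3 -m handwheel '[0,0,4,0,0,0,0.4,0,0,8,0,0,0,0.4,0,0,11,0,0,0,0.4,0,0,14,0,0,0,0.4,0,0,17,0,0,0,0.4,0,0,20,0,0,0,0.4,0,0,23,0,0,0,0.4,0,0,23,0,0,0,0.4,0,0,23,0,0,0,0.4]' 40
python3 - <<'E'
from h import *
go([.5683,.1802,.19]); s=robot.get_state(); print(np.round(s['ft_force'],2),np.round(s['ft_torque'],3))
E
```

```text
t: 12.4
eef_pos: [0.5684, 0.1806, 0.2068]
tool_rot: [3.142, -0.0, -1.92]
ft_force: [-0.1, -0.2, -2.3]
finger_gap: 0.0498
finger_force: 40.0
shift [ 0.4 -0.1 16.8] rz per yaw: None tcp [0.5684 0.1806 0.2068] [ 3.1415e+00 -1.0000e-04 -1.9204e+00] j6 -2.541 t 12.4
[-0.07 -0.2  -2.31] [ 0.159 -0.115  0.012]
```

```bash
python3 -m handwheel '[0,0,3,0,0,0,0.4,0,0,6,0,0,0,0.4,0,0,9,0,0,0,0.4,0,0,12,0,0,0,0.4,0,0,15,0,0,0,0.4,0,0,18,0,0,0,0.4,0,0,19,0,0,0,0.4,0,0,19,0,0,0,0.4]' 40
python3 -m handwheel '[0,0,0.7,0,0,0,0.4,0,0,1.4,0,0,0,0.4,0,0,2,0,0,0,0.4,0,0,2,0,0,0,0.4]'
python3 -m handwheel '[0,0,0.7,0,0,0,0.4,0,0,1.4,0,0,0,0.4,0,0,2,0,0,0,0.4,0,0,2,0,0,0,0.4]'
```

```text
t: 13.2
eef_pos: [0.5683, 0.1806, 0.1875]
tool_rot: [3.141, -0.0, -1.92]
ft_force: [-0.0, 0.3, -2.8]
finger_gap: 0.0496
finger_force: 40.0
t: 13.6
eef_pos: [0.5684, 0.1807, 0.1858]
tool_rot: [3.142, -0.0, -1.92]
ft_force: [-0.6, -0.3, -2.7]
finger_gap: 0.0492
finger_force: 40.0
t: 14.0
eef_pos: [0.5684, 0.1806, 0.1837]
tool_rot: [3.141, -0.0, -1.92]
ft_force: [-0.7, -0.2, -2.2]
finger_gap: 0.0499
finger_force: 40.0
```

```bash
python3 -m handwheel '[0,0,0.5,0,0,0,0.4,0,0,1,0,0,0,0.4,0,0,1,0,0,0,0.4]' 15
python3 -m handwheel '[0,0,0.5,0,0,0,0.4,0,0,1,0,0,0,0.4,0,0,1,0,0,0,0.4]' 15
```

```text
t: 14.3
eef_pos: [0.5684, 0.1807, 0.1828]
tool_rot: [3.142, -0.0, -1.92]
ft_force: [-1.3, -0.1, -2.6]
finger_gap: 0.05
finger_force: 15.0
t: 14.6
eef_pos: [0.5684, 0.1807, 0.1817]
tool_rot: [3.141, -0.0, -1.92]
ft_force: [0.9, 0.2, -2.4]
finger_gap: 0.05
finger_force: 15.0
```

```bash
python3 -m handwheel '[0,0,0.5,0,0,0,0.4,0,0,1,0,0,0,0.4,0,0,1,0,0,0,0.4]' 15
python3 -m handwheel '[0,0,0.5,0,0,0,0.4,0,0,1,0,0,0,0.4,0,0,1,0,0,0,0.4]' 15
```

```text
t: 14.9
eef_pos: [0.5685, 0.1807, 0.1813]
tool_rot: [-3.141, 0.0, -1.92]
ft_force: [-0.9, -1.3, -0.0]
finger_gap: 0.0497
finger_force: 15.0
t: 15.2
eef_pos: [0.5686, 0.1807, 0.1811]
tool_rot: [-3.14, 0.001, -1.92]
ft_force: [-2.3, -1.0, 5.1]
finger_gap: 0.0499
finger_force: 15.0
```

Contact is felt at eef z≈0.1812, which puts the foot about 39 mm below the tip. I'll ease the load and turn clockwise, following down 8 mm per turn.

```bash
python3 -m handwheel '[0,0,-0.5,0,0,0,0.4,0,0,-0.5,0,0,8,0.4,0,0,-0.3,0,0,16,0.4,0,0,-0.1,0,0,24,0.4,0,0,0.1,0,0,32,0.4,0,0,0.3,0,0,40,0.4,0,0,0.5,0,0,48,0.4,0,0,0.6,0,0,56,0.4,0,0,0.8,0,0,64,0.4,0,0,1.0,0,0,72,0.4,0,0,1.2,0,0,80,0.4,0,0,1.4,0,0,88,0.4,0,0,1.5,0,0,90,0.4,0,0,1.5,0,0,90,0.4]' 25
python3 - <<'E'
from h import *
go([.5684,.1806,.18]); s=robot.get_state(); print(np.round(s['ft_force'],2),np.round(s['ft_torque'],3))
E
```

```text
t: 16.6
eef_pos: [0.5692, 0.1803, 0.1792]
tool_rot: [3.141, 0.002, 2.791]
ft_force: [-0.7, -1.7, 6.2]
finger_gap: 0.05
finger_force: 25.0
shift [ 0.8  0.1 -0.8] rz per yaw: None tcp [0.5692 0.1803 0.1792] [3.1410e+00 2.3000e-03 2.7911e+00] j6 -0.97 t 16.6
[-0.68 -1.7   6.15] [-0.351 -0.235 -0.007]
```

```bash
python3 -m handwheel '[0,0,-0.8,0,0,8,0.4,0,0,-0.6,0,0,16,0.4,0,0,-0.5,0,0,24,0.4,0,0,-0.3,0,0,32,0.4,0,0,-0.1,0,0,40,0.4,0,0,0.1,0,0,48,0.4,0,0,0.2,0,0,56,0.4,0,0,0.4,0,0,64,0.4,0,0,0.6,0,0,72,0.4,0,0,0.8,0,0,80,0.4,0,0,1.0,0,0,88,0.4,0,0,1.1,0,0,96,0.4,0,0,1.3,0,0,104,0.4,0,0,1.5,0,0,112,0.4,0,0,1.7,0,0,120,0.4,0,0,1.8,0,0,128,0.4,0,0,2,0,0,136,0.4,0,0,2.2,0,0,144,0.4,0,0,2.3,0,0,150,0.4,0,0,2.3,0,0,150,0.4]' 25
python3 - <<'E'
from h import *
go([.5684,.1806,.18]); s=robot.get_state(); print(np.round(s['ft_force'],2),np.round(s['ft_torque'],3))
E
```

```text
t: 18.6
eef_pos: [0.5686, 0.1807, 0.1759]
tool_rot: [-3.142, -0.0, 0.174]
ft_force: [0.7, -1.4, 3.4]
finger_gap: 0.0497
finger_force: 25.0
shift [-0.3  0.  -4.1] rz per yaw: None tcp [0.5686 0.1807 0.1759] [-3.1416e+00 -4.0000e-04  1.7380e-01] j6 1.648 t 18.6
[ 0.71 -1.4   3.41] [-0.177 -0.086 -0.063]
```

```bash
python3 -m handwheel '[0,0,-0.2,0,0,8,0.4,0,0,0,0,0,16,0.4,0,0,0.2,0,0,24,0.4,0,0,0.4,0,0,32,0.4,0,0,0.6,0,0,40,0.4,0,0,0.8,0,0,48,0.4,0,0,0.8,0,0,50,0.4,0,0,0.8,0,0,50,0.4]' 25
python3 - <<'E'
from h import *
go([.5684,.1806,.18]); s=robot.get_state(); print(np.round(s['ft_force'],2),np.round(s['ft_torque'],3))
E
```

```text
t: 19.4
eef_pos: [0.5686, 0.1806, 0.1749]
tool_rot: [-3.142, -0.0, -0.696]
ft_force: [1.4, -0.8, 0.8]
finger_gap: 0.0494
finger_force: 25.0
shift [-0.1  0.1 -5.1] rz per yaw: None tcp [0.5686 0.1806 0.1749] [-3.1416e+00 -1.0000e-04 -6.9570e-01] j6 2.517 t 19.4
[ 1.39 -0.83  0.76] [-0.002 -0.275  0.009]
```

```bash
python3 -m handwheel '[0,0,0,0,0,0,0.8,0,0,0,0,0,0,0.8,0,0,0,0,0,0,0.8,0,0,0,0,0,-8.5,0.8,0,0,0,0,0,-17,0.8,0,0,0,0,0,-25.5,0.8,0,0,0,0,0,-34,0.8,0,0,0,0,0,-42.5,0.8,0,0,0,0,0,-51,0.8,0,0,0,0,0,-59.5,0.8,0,0,0,0,0,-68,0.8,0,0,0,0,0,-76.5,0.8,0,0,0,0,0,-85,0.8,0,0,0,0,0,-93.5,0.8,0,0,0,0,0,-102,0.8,0,0,0,0,0,-110.5,0.8,0,0,0,0,0,-119,0.8,0,0,0,0,0,-127.5,0.8,0,0,0,0,0,-136,0.8,0,0,0,0,0,-144.5,0.8]' 25
python3 -m handwheel '[0,0,0,0,0,-8.5,0.8,0,0,0,0,0,-17,0.8,0,0,0,0,0,-25.5,0.8,0,0,0,0,0,-34,0.8,0,0,0,0,0,-42.5,0.8,0,0,0,0,0,-51,0.8,0,0,0,0,0,-59.5,0.8,0,0,0,0,0,-68,0.8,0,0,0,0,0,-76.5,0.8,0,0,0,0,0,-85,0.8,0,0,0,0,0,-93.5,0.8,0,0,0,0,0,-102,0.8,0,0,0,0,0,-110.5,0.8,0,0,0,0,0,-119,0.8,0,0,0,0,0,-127.5,0.8,0,0,0,0,0,-136,0.8,0,0,0,0,0,-143,0.8,0,0,0,0,0,-143,0.8]' 25
python3 - <<'E'
from h import *
go([.5685,.1806,.1749]); s=robot.get_state(); print(np.round(s['ft_force'],2),np.round(s['ft_torque'],3))
c,p,d=snap('wrist','w7.png'); W=wpts(c,d)
T=Ro.from_euler('xyz',s['tool_rot']).inv().apply(W.reshape(-1,3)-s['eef_pos']).reshape(480,640,3)*1000
m=(abs(T[...,2]+66)<3)&(np.hypot(T[...,0],T[...,1])<28); print('ring top world z',np.median(W[m],0)); 
z=W[...,2]; b=(z>.195)&(z<.212); print('bar z',np.percentile(z[b],[5,25,50,75,95]),b.sum()); np.save('w7.npy',W)
E
```

```text
t: 21.4
eef_pos: [0.5683, 0.1808, 0.175]
tool_rot: [-3.141, -0.0, 1.83]
ft_force: [0.4, -0.7, 0.1]
finger_gap: 0.0701
finger_force: 0.0
t: 23.2
eef_pos: [0.5683, 0.1807, 0.175]
tool_rot: [3.141, -0.0, -1.962]
ft_force: [0.2, 0.2, 0.4]
finger_gap: 0.0708
finger_force: 0.0
shift [ 0.1 -0.2  0.1] rz per yaw: None tcp [0.5683 0.1807 0.175 ] [ 3.1412e+00 -1.0000e-04 -1.9622e+00] j6 -2.499 t 23.2
[0.16 0.25 0.4 ] [ 0.149 -0.097 -0.027]
ring top world z [0.56354766 0.1735216  0.24046546]
bar z [0.20494058 0.2056376  0.20612135 0.20662093 0.20757252] 27360
```

```bash
cat > ft.py <<'E'
from h import *
A=[]
for i in range(6):
    s=robot.get_state(); A.append([*s['ft_force'],*s['ft_torque'],s['eef_pos'][2]]); viewer.snapshot('wrist')
A=np.array(A); print('mean',np.round(A.mean(0),4),'sd',np.round(A.std(0),3),'yaw',np.degrees(s['tool_rot'][2]).round(1),'j6',s['joint_pos'][5].round(3),'t',s['t'])
E
python3 -m handwheel '[0,0,0,0,0,0,0.4,0,0,0,0,0,0,0.4,0,0,0,0,0,0,0.4,0,0,0,0,0,0,0.4]' 35
python3 ft.py
python3 -m handwheel '[0,0,0.2,0,0,8,0.4,0,0,0.4,0,0,16,0.4,0,0,0.5,0,0,24,0.4,0,0,0.7,0,0,32,0.4,0,0,0.9,0,0,40,0.4,0,0,1.1,0,0,48,0.4,0,0,1.2,0,0,56,0.4,0,0,1.4,0,0,64,0.4,0,0,1.6,0,0,72,0.4,0,0,1.8,0,0,80,0.4,0,0,2,0,0,88,0.4,0,0,2.1,0,0,96,0.4,0,0,2.3,0,0,104,0.4,0,0,2.5,0,0,112,0.4,0,0,2.7,0,0,120,0.4,0,0,2.9,0,0,130,0.4,0,0,3.1,0,0,138,0.4,0,0,3.1,0,0,140,0.4]'
python3 ft.py
```

```text
t: 23.65
eef_pos: [0.5683, 0.1806, 0.1752]
tool_rot: [3.141, -0.0, -1.965]
ft_force: [-0.6, -0.5, 0.2]
finger_gap: 0.0498
finger_force: 35.0
mean [-5.015e-01  1.150e-02 -3.348e-01  1.014e-01  5.000e-04  3.000e-04
  1.752e-01] sd [0.54  0.775 0.535 0.034 0.028 0.027 0.   ] yaw -112.5 j6 -2.498 t 23.9
t: 25.75
eef_pos: [0.5686, 0.1808, 0.1721]
tool_rot: [3.141, -0.0, 1.871]
ft_force: [0.6, 0.6, -0.2]
finger_gap: 0.0499
finger_force: 35.0
mean [ 0.3773  0.2238 -0.4257  0.0297 -0.1807  0.0148  0.1721] sd [0.481 0.457 0.646 0.028 0.054 0.013 0.   ] yaw 107.5 j6 -0.056 t 26.0
```

```bash
python3 -m handwheel '[0,0,0.2,0,0,8,0.4,0,0,0.4,0,0,16,0.4,0,0,0.6,0,0,24,0.4,0,0,0.6,0,0,25,0.4]'; python3 ft.py
python3 -m handwheel '[0,0,0.2,0,0,8,0.4,0,0,0.3,0,0,15,0.4,0,0,0.3,0,0,15,0.4]'; python3 ft.py
```

```text
t: 26.45
eef_pos: [0.5685, 0.1808, 0.1716]
tool_rot: [3.141, -0.0, 1.438]
ft_force: [0.7, 0.4, 0.7]
finger_gap: 0.0499
finger_force: 35.0
mean [ 0.4945  0.4139  0.1193  0.0776 -0.178  -0.0112  0.1716] sd [0.385 0.428 0.471 0.049 0.007 0.028 0.   ] yaw 82.6 j6 0.38 t 26.7
t: 27.05
eef_pos: [0.5683, 0.1806, 0.1713]
tool_rot: [-3.142, 0.0, 1.177]
ft_force: [1.6, -0.3, 0.4]
finger_gap: 0.05
finger_force: 35.0
mean [ 0.17   -0.3893  0.2331 -0.0326 -0.0343 -0.0027  0.1712] sd [0.703 0.725 0.496 0.013 0.026 0.037 0.   ] yaw 67.6 j6 0.642 t 27.3
```

```bash
python3 -m handwheel '[0,0,0.2,0,0,8,0.4,0,0,0.3,0,0,15,0.4,0,0,0.3,0,0,15,0.4]'; python3 ft.py
python3 -m handwheel '[0,0,0.2,0,0,8,0.4,0,0,0.3,0,0,15,0.4,0,0,0.3,0,0,15,0.4]'; python3 ft.py
```

```text
t: 27.65
eef_pos: [0.5685, 0.1807, 0.171]
tool_rot: [3.142, -0.0, 0.916]
ft_force: [-1.2, -0.1, -0.3]
finger_gap: 0.0497
finger_force: 35.0
mean [-0.2806  0.2028  0.328  -0.0364 -0.0724 -0.0098  0.171 ] sd [0.501 0.41  0.564 0.006 0.018 0.017 0.   ] yaw 52.6 j6 0.904 t 27.9
t: 28.25
eef_pos: [0.5685, 0.1807, 0.1708]
tool_rot: [3.141, -0.0, 0.654]
ft_force: [0.2, 0.8, 1.8]
finger_gap: 0.0499
finger_force: 35.0
mean [ 0.318   0.3027  1.1294 -0.0229 -0.105  -0.0172  0.1708] sd [0.331 0.339 0.376 0.023 0.032 0.022 0.   ] yaw 37.6 j6 1.165 t 28.5
```

```bash
python3 -m handwheel '[0,0,0.2,0,0,8,0.4,0,0,0.3,0,0,15,0.4,0,0,0.3,0,0,15,0.4]'; python3 ft.py
```

```text
t: 28.85
eef_pos: [0.5686, 0.1807, 0.1707]
tool_rot: [3.141, -0.001, 0.392]
ft_force: [0.6, -0.2, 1.4]
finger_gap: 0.0502
finger_force: 35.0
mean [ 0.7625  0.5259  2.4404 -0.0708 -0.1181  0.009   0.1706] sd [0.353 0.544 0.482 0.03  0.041 0.022 0.   ] yaw 22.6 j6 1.427 t 29.1
```

```bash
python3 -m handwheel '[0,0,0.2,0,0,8,0.4,0,0,0.3,0,0,15,0.4,0,0,0.3,0,0,15,0.4]'; python3 ft.py
```

```text
t: 29.45
eef_pos: [0.5686, 0.1806, 0.1705]
tool_rot: [3.142, -0.001, 0.13]
ft_force: [1.0, -0.4, 3.5]
finger_gap: 0.0496
finger_force: 35.0
mean [ 1.0474e+00  1.7850e-01  4.7948e+00 -1.3280e-01 -1.4830e-01 -1.3000e-03
  1.7050e-01] sd [0.514 0.521 1.062 0.036 0.038 0.036 0.   ] yaw 7.6 j6 1.689 t 29.7
```

```bash
python3 -m handwheel '[0,0,-0.7,0,0,0,0.4,0,0,-1.3,0,0,0,0.4,0,0,-1.3,0,0,0,0.4]'; python3 ft.py
```

```text
t: 30.05
eef_pos: [0.5684, 0.1806, 0.1707]
tool_rot: [3.142, 0.001, 0.131]
ft_force: [2.0, 0.1, 1.0]
finger_gap: 0.0498
finger_force: 35.0
mean [ 2.4341  0.0862 -0.3622 -0.0713 -0.5144  0.053   0.1707] sd [0.494 0.255 0.876 0.019 0.056 0.015 0.   ] yaw 7.5 j6 1.691 t 30.3
```

```bash
python3 -m handwheel '[0,0,0.1,0,0,8,0.4,0,0,0.2,0,0,15,0.4,0,0,0.2,0,0,15,0.4]'; python3 ft.py
```

```text
t: 30.65
eef_pos: [0.5679, 0.1804, 0.1705]
tool_rot: [3.141, 0.002, -0.133]
ft_force: [1.1, -0.8, -2.3]
finger_gap: 0.0494
finger_force: 35.0
mean [ 0.4172 -1.3984 -2.7061 -0.2735 -0.04   -0.0495  0.1705] sd [0.521 0.395 0.299 0.069 0.071 0.055 0.   ] yaw -7.4 j6 1.951 t 30.9
```

```bash
python3 -m handwheel '[0,0,0.1,0,0,8,0.4,0,0,0.3,0,0,15,0.4,0,0,0.3,0,0,15,0.4]'; python3 ft.py
```

```text
t: 31.25
eef_pos: [0.5683, 0.1805, 0.1702]
tool_rot: [3.141, 0.001, -0.394]
ft_force: [0.6, -0.2, -4.1]
finger_gap: 0.0499
finger_force: 35.0
mean [ 1.4225 -0.858  -5.4396 -0.3117 -0.1747 -0.0898  0.1702] sd [0.475 0.603 0.696 0.034 0.033 0.045 0.   ] yaw -22.4 j6 2.213 t 31.5
```

```bash
python3 - <<'E'
from h import *
s=robot.get_state(); print(np.round(s['effort'],3),np.round(s['ft_torque'],3))
E
python3 -m handwheel '[0,0,0.2,0,0,3,0.4,0,0,0.4,0,0,6,0.4]'; python3 - <<'E'
from h import *
s=robot.get_state(); print(np.round(s['effort'],3),np.round(s['ft_torque'],3))
E
python3 ft.py
```

```text
[ 1.0260e+00 -4.8239e+01 -4.4177e+01  6.5900e-01  2.2100e-01 -2.7000e-02] [-0.319 -0.202  0.031]
t: 31.75
eef_pos: [0.5685, 0.1805, 0.1702]
tool_rot: [3.141, -0.0, -0.499]
ft_force: [2.2, -1.4, -6.1]
finger_gap: 0.0499
finger_force: 35.0
[  1.136 -47.63  -43.454   0.79    0.344  -0.499] [-0.382 -0.29   0.242]
mean [ 2.2249 -1.4453 -6.1958 -0.3625 -0.2988 -0.0203  0.1701] sd [0.462 0.274 0.387 0.025 0.037 0.127 0.   ] yaw -28.4 j6 2.318 t 32.0
```

In motion the nut now takes about 0.24 N m. It is seated and about an eighth of a turn past contact, so I'll release and lift off.

```bash
python3 -m handwheel '[0,0,0.5,0,0,0,0.8,0,0,0.5,0,0,0,0.8,0,0,0.5,0,0,0,0.8,0,0,0,0,0,0,0.8]'
python3 - <<'E'
from h import *
s=robot.get_state(); print(np.round(s['ft_force'],2))
c,p,d=snap('wrist','w8.png'); W=wpts(c,d)
T=Ro.from_euler('xyz',s['tool_rot']).inv().apply(W.reshape(-1,3)-s['eef_pos']).reshape(480,640,3)*1000
m=(abs(T[...,2]+66)<5)&(np.hypot(T[...,0],T[...,1])<24)&(np.hypot(T[...,0],T[...,1])>13); print('ring top z',np.median(W[m],0),m.sum())
q=W[m]; A=np.c_[q[:,:2]-q[:,:2].mean(0),np.ones(len(q))]; print('tilt',np.linalg.lstsq(A,q[:,2],rcond=None)[0])
O=np.load('w7.npy')
for n,X in(('before',O),('now',W)):
    z=X[...,2]; r=np.hypot(X[...,0]-.5685,X[...,1]-.1806); b=(z>.198)&(z<.212)&(r<.05)&(r>.026); print(n,np.median(z[b]),b.sum())
E
```

```text
t: 32.45
eef_pos: [0.5685, 0.1809, 0.1713]
tool_rot: [-3.141, -0.001, -0.497]
ft_force: [0.3, 0.5, -0.3]
finger_gap: 0.0701
finger_force: 0.0
[ 0.33  0.46 -0.27]
ring top z [0.57560827 0.17485511 0.23528013] 5235
tilt [ 5.65309874e-05 -1.80340227e-05  2.35277080e-01]
before 0.20630644882518065 6093
now 0.20536971265411907 5136
```

The bar has gone down about 0.9 mm at the fork, which is roughly 11 N and matches an eighth of a turn. The nut sits level on it. Lifting clear.

```bash
python3 -m handwheel '[0,0,-5,0,0,0,0.85,0,0,-20,0,0,0,0.9,0,0,-40,0,0,0,0.9,0,0,-60,0,0,0,0.9,0,0,-90,0,0,0,0.9,0,0,-120,0,0,0,0.9,0,0,-120,0,0,0,0.9,0,0,-120,0,0,0,0.9]'
python3 - <<'E'
from h import *
c,p,d=snap('wrist','w9.png'); W=wpts(c,d); z=W[...,2]; r=np.hypot(W[...,0]-.5685,W[...,1]-.1806)
for lo,hi,a,b in((.23,.24,.012,.024),(.198,.212,.027,.05)):
    m=(z>lo)&(z<hi)&(r>a)&(r<b); print(np.median(z[m]),m.sum())
E
```

```text
t: 33.3
eef_pos: [0.5688, 0.1808, 0.2921]
tool_rot: [-3.14, -0.002, -0.498]
ft_force: [-1.0, -0.4, -0.1]
finger_gap: 0.079
finger_force: 0.0
0.23524704686310727 2393
0.2054102809739945 2336
```

View pics/w9.png

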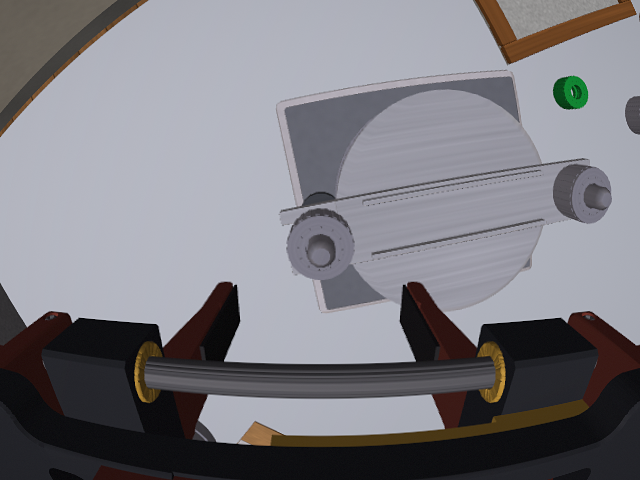

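The nut sits level on the fork at (320,245), the gripper is clear, and the nut and bar heights are unchanged. Handing in.

```bash
python3 -c "
from plant import robot
print(robot.sign_off())"
```

```text
the job is handed in; nothing more can be done
None
```

The small steel nut is on the free stud, about 1.6 turns down with roughly the last eighth of a turn as nip-up; the bar is pressed down about 0.9 mm (around 11 N), the gripper is clear, and the job was handed in at about 33 s with no verdict returned.

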